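# Mirror the row of tumblers onto the display rack

## Robot

A 6-joint arm with a two-finger parallel gripper is mounted at the origin on the work surface. World frame = base frame: x ahead of the robot, y to its left, z up, the work surface at z = 0. Lengths are in mm, angles in rad, forces in N, time in s.
With the tool pointing down it reaches from about 350 to 775 mm from the base axis. Payload 7.3 kg.
Tool frame: the origin (TCP) lies between the finger pads; the fingertips stand 8 mm ahead of it and the grasp point (between the pads) lies 11 mm behind it; y points along the fingers, z is the direction in which the jaws open and shut, and the axes are right-handed (so a half turn about y gives the same grasp; the last joint's range is limited). The gripper opens to 92 mm and grips with 3 to 60 N. Pads are 19 mm wide; open, the fingers measure 130 mm over their backs; the gripper's body (75 mm by 190 mm) begins 47 mm behind the grasp point.
Start: joints at [1.089, 0.342, 1.524, -0, 1.275, -0.146], TCP at [172.986, 495.701, 234.741] pointing down, gripper open.
Joint ranges: [-2.53, 2.53], [-0.77, 2.02], [0.04, 2.7], [-1, 4.14], [0.28, 2.66], [-3.11, 3.11]. Speed limits (rad/s): [2.57, 2.57, 3.14, 3.14, 3.14, 3.14].

## Interface

Orientations are given as [roll, pitch, yaw] about the fixed x, y, z axes, in that order (R = Rz(yaw) Ry(pitch) Rx(roll)).
In Python, from plant import bot, vision, job gives the robot as it stands. The module is installed in compiled form; this text tells all that it offers.
- The arm moves only by the tool arm_command, never from a script. Its argument "deltas" is a list of rows, each a list of 4 numbers: the shift along the tool's x, y, z in m, then the turn about the tool's y in degrees. In form: [[x, y, z, twist], ...]. A call has 1 to 5 rows; each row shifts and turns the commanded pose from where the row before left it, along the tool's axes as they then stand; what a row does not reach is not made up. A row lasts 1/10 s, in which the tool goes at most 50 mm and 8.59 degrees, less where a joint would pass 70% of its speed; a pose out of reach is approached as far as the arm can. A call is refused whole if a number of a shift passes 0.05 or a number of a turn 8.59, either way. A call with a gripper value outside its range is refused whole. "claw" is the closure in counts, from 0 (fully open) to 255 (shut), set as the call begins (left out, the last holds). The fingers move at their own pace and stop on an object; the grip force is fixed at half the most. Time passes only in rows, so rows that do not move let the fingers close. It gives the time, the measured TCP pose, the force and the opening at its end, in the units of the state.
- bot.get_obs(): the state, without advancing time (a new reading comes with each control period).
- vision.capture(name): name is "scene" or "top" or "wrist"; returns a dict with "img" (420x560x3 uint8, red, green, blue), "camera_matrix" (3x3 intrinsics, pixels), "world_to_cam" (4x4, takes a point from world to camera coordinates); the wrist camera has in their place "mount" (4x4, takes a point from camera to tool coordinates, whose origin is the TCP and whose axes are the tool frame's). Camera axes: x right, y down, z forward; pixel columns grow to the right and rows downward; lengths in mm; the calibration is good to about 2 mm. A picture is of the moment at which its call begins: read the wrist's pose just before it. There is no depth.
- job.close_job(): hands the job in, once; it reports no verdict.
Trained networks look in a picture, given as the dict that the camera call returned (one of the last four; its "shot" number tells which), for a name from the list of things; names that differ only in an ending like _2 or _b are one class to them, and where a whole thing is asked for, a point or a joint stands for the part that bears it (a point fixed in the world has none). Each returns a list of dicts, best first, with "confidence" (0 to 1); they miss things now and then, are a little off and sometimes report something else, mostly with a low value. They report only what shows in the picture. A call takes as long as a camera call.
- vision.find_in(picture, name): "xyz" ([x, y, z] in mm, in the coordinates of the camera as it stood for that picture, good to about 4 mm: the middle of the surface that is visible of it).
- vision.regions_of(picture, name): "mask" (420x560 bool, what is visible of it).
The state is a dict: "time": time; "joint_positions": joint angles; "dq": joint speeds; "tau": joint torques, N m; "tool_pos": TCP position; "tcp_rot": TCP orientation; "contact_force": force on the tool from outside, world axes, zero at the start; "moment": the same for the moment, N m; "grip_width": finger opening in mm.
Only numpy, scipy, OpenCV 4.12 (cv2) and the standard library are available. Lean on these libraries where they do the work, as an engineer would, in place of code of your own. Each camera call takes 0.05 s, during which the arm holds its last target. There are 200 camera calls.

## Task

Move the four tumblers from the pale curing rack to the dark display rack, one in each bay and in the reverse order along the row, so that the tumbler at the left end of the curing rack ends up at the right end of the display rack, and so on (the colour chips on the curing rack keep showing the first order). Leave each one standing upright, flat on the floor of its bay; never tip one over, and lower each into its bay before letting go rather than dropping it in.

Things in the scene. Friction and masses are not known exactly. Their poses are not given: they have to be found in the camera images.
- curing_rack: Fixed pale-wood rack, holds the tumblers at the start: row of 4 bays, each 66 x 66 mm inside, centred at x = 0, y = +108, +36, -36, -108 mm. Origin: underside, mid-row. Bay floor 8 mm up, walls 6 mm thick, tops 20 mm up. Outside 78 (x) by 294 mm (y), plus a chip ledge 40 mm wide, 12 mm high on its +x side. x points away from the robot, y to its left, within 0.3 rad; on the left or right of the table.
- display_rack: Fixed dark-wood rack, empty at the start: row of 4 bays, each 66 x 66 mm inside, centred at x = 0, y = +108, +36, -36, -108 mm. Origin: underside, mid-row. Bay floor 8 mm up, walls 6 mm thick, tops 20 mm up. Outside 78 (x) by 294 mm (y), no ledge. x points away from the robot, y to its left, within 0.3 rad; on the other half of the table from the curing rack.
- tumbler_white: Loose off-white tumbler, a straight round cup open at the top: 50 mm outside diameter, 80 mm high, 4 mm wall, about 0.16 kg. Origin: centre of its underside, z axis up along its axis. At the start it stands upright in the curing-rack bay next to the chip of its colour.
- tumbler_green: Loose sage green tumbler, a straight round cup open at the top: 50 mm outside diameter, 80 mm high, 4 mm wall, about 0.16 kg. Origin: centre of its underside, z axis up along its axis. At the start it stands upright in the curing-rack bay next to the chip of its colour.
- tumbler_blue: Loose dusty blue tumbler, a straight round cup open at the top: 50 mm outside diameter, 80 mm high, 4 mm wall, about 0.16 kg. Origin: centre of its underside, z axis up along its axis. At the start it stands upright in the curing-rack bay next to the chip of its colour.
- tumbler_terracotta: Loose terracotta (red-brown) tumbler, a straight round cup open at the top: 50 mm outside diameter, 80 mm high, 4 mm wall, about 0.16 kg. Origin: centre of its underside, z axis up along its axis. At the start it stands upright in the curing-rack bay next to the chip of its colour.
- chip_white: Fixed off-white colour chip, a disc 30 mm in diameter and 5 mm thick on the ledge of the curing rack, 59 mm (rack x) from the centre of the bay where the white tumbler stands at the start (same rack y); it stays there as the record of the first order. Origin: centre of its underside.
- chip_green: Fixed sage green colour chip, a disc 30 mm in diameter and 5 mm thick on the ledge of the curing rack, 59 mm (rack x) from the centre of the bay where the green tumbler stands at the start (same rack y); it stays there as the record of the first order. Origin: centre of its underside.
- chip_blue: Fixed dusty blue colour chip, a disc 30 mm in diameter and 5 mm thick on the ledge of the curing rack, 59 mm (rack x) from the centre of the bay where the blue tumbler stands at the start (same rack y); it stays there as the record of the first order. Origin: centre of its underside.
- chip_terracotta: Fixed terracotta (red-brown) colour chip, a disc 30 mm in diameter and 5 mm thick on the ledge of the curing rack, 59 mm (rack x) from the centre of the bay where the terracotta tumbler stands at the start (same rack y); it stays there as the record of the first order. Origin: centre of its underside.

How it is judged:
By the outcome, as a careful person would: the job done as asked, in the order asked, and still so for the second after the job is handed in, with the robot touching nothing.
It also fails if it takes over 104 s, if anything falls off the work surface, if the arm or the gripper's body presses on something with over 40 N, if the wrist force passes 120 N, or if a joint passes its speed limit or range.

## Working session

There is one attempt and no reset: what is moved stays moved. The work goes in short steps, Python scripts to look and compute and a tool call to move; the robot and the scene stay as the last step left them, time stands still between calls to the robot, and variables do not carry over. Pictures are saved under pics/ and viewed, about 12 in all and at most 16, crops included, and the job is handed in when it is done.

Besides the shell and the picture viewer there is one more tool, called after ">>>" by a JSON object that holds its "fn" and its "kwargs", one argument or row to a line. arm_command: Moves the arm, as the interface text tells. Its arguments: {"type":"object","properties":{"deltas":{"type":"array","items":{"type":"array","items":{"type":"number"}}},"claw":{"type":"number"}},"required":["deltas"]}

```bash
mkdir -p pics; cat > h.py <<'E'
import numpy as np, cv2
from plant import bot, vision, job
from scipy.spatial.transform import Rotation as R
def obs():
    o=bot.get_obs(); T=np.eye(4); T[:3,:3]=R.from_euler('xyz',o['tcp_rot']).as_matrix(); T[:3,3]=o['tool_pos']; return o,T
def c2w(p,T=None):
    return T@p['mount'] if 'mount' in p else np.linalg.inv(p['world_to_cam'])
def ap(M,x): return (M@np.r_[x,1])[:3]
def save(p,n): cv2.imwrite('pics/'+n+'.png',p['img'][:,:,::-1])
def proj(p,X,T=None):
    c=np.linalg.inv(c2w(p,T))@np.r_[X,1]; u=p['camera_matrix']@c[:3]; return u[:2]/u[2]
COL=['white','green','blue','terracotta']
E
python3 - <<'E'
from h import *
o,T=obs(); print(o['time'],o['tool_pos'],o['tcp_rot'],o['grip_width']); print(T[:3,:3].round(3))
for c in ['top','scene']:
    p=vision.capture(c); save(p,c+'0'); M=c2w(p); print(c,M.round(2).tolist())
    for n in ['curing_rack','display_rack']+['tumbler_'+k for k in COL]+['chip_'+k for k in COL]:
        print(n,[(ap(M,d['xyz']).round(1).tolist(),round(d['confidence'],2)) for d in vision.find_in(p,n)[:2]])
E
```

```text
0.0 [172.78536903 495.31848312 234.03897212] [-1.57237110e+00  2.02027267e-04 -3.35760702e-01] 91.96649540676022
[[ 0.944 -0.001  0.329]
 [-0.329 -0.001  0.944]
 [-0.    -1.    -0.002]]
top [[0.02, -1.0, 0.06, 466.13], [-1.0, -0.02, 0.01, 3.17], [-0.01, -0.06, -1.0, 1130.17], [0.0, 0.0, 0.0, 1.0]]
curing_rack [([550.3, -231.2, 14.2], 0.78), ([549.5, -351.3, 17.1], 0.47)]
display_rack []
tumbler_white [([515.3, -270.8, 53.7], 0.82), ([463.9, 229.4, 7.0], 0.3)]
tumbler_green [([494.4, -340.2, 57.0], 0.56)]
tumbler_blue [([560.3, -134.2, 41.5], 0.56)]
tumbler_terracotta [([543.5, -209.2, 49.8], 0.78)]
chip_white []
chip_green [([551.6, -351.2, 17.6], 0.67)]
chip_blue [([611.1, -148.5, 14.2], 0.66)]
chip_terracotta [([562.2, -127.7, 42.2], 0.71), ([589.5, -216.2, 18.9], 0.58)]
scene [[0.89, 0.34, -0.31, 849.36], [0.46, -0.64, 0.61, -548.53], [0.0, -0.69, -0.73, 715.77], [0.0, 0.0, 0.0, 1.0]]
curing_rack [([558.6, -264.0, 10.2], 0.74)]
display_rack [([462.2, 213.9, 7.5], 0.83)]
tumbler_white [([518.5, -268.4, 60.8], 0.57), ([557.9, -268.3, 10.9], 0.57)]
tumbler_green [([501.9, -330.7, 61.8], 0.56)]
tumbler_blue [([561.4, -132.1, 58.9], 0.75)]
tumbler_terracotta [([542.8, -206.4, 63.3], 0.81)]
chip_white [([572.7, -281.2, 16.3], 0.71)]
chip_green [([555.0, -352.2, 19.5], 0.79)]
chip_blue [([609.0, -150.1, 11.8], 0.69)]
chip_terracotta [([594.8, -213.7, 17.2], 0.49)]
```

View pics/top0.png

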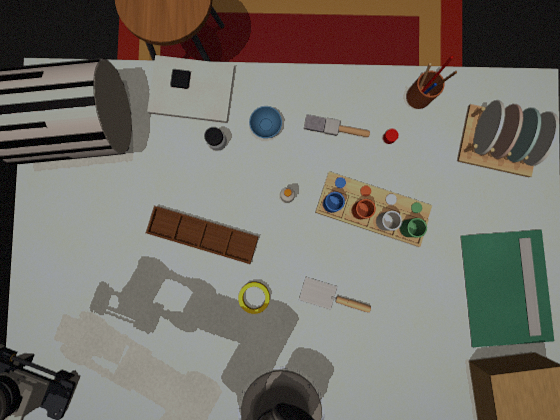

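View pics/scene0.png

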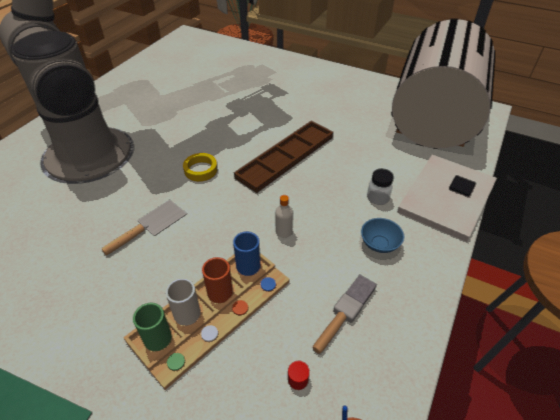

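The top view (robot at the bottom) shows the pale rack on the right, with blue, terracotta, white and green from left to right at (335,201), (365,208), (391,220) and (415,228). The dark rack is on the left, from (150,220) to (258,248). A small bottle stands between them at (288,193). The scene view agrees on the order. So the display rack, left to right, must be green, white, terracotta, blue.

```bash
cat >> h.py <<'E'
from scipy.optimize import minimize
def rend(views,pts):
    out=[]
    for p,T,_ in views:
        m=np.zeros((420,560),np.uint8); q=np.array([proj(p,x,T) for x in pts]); 
        h=cv2.convexHull((q*16).astype(np.int32)); cv2.fillConvexPoly(m,h,255,cv2.LINE_AA,4); out.append(m/255.)
    return out
def fit(views,model,x0,step):
    def cost(x): return sum(np.abs(r-v[2]).sum()/v[2].sum() for r,v in zip(rend(views,model(x)),views))
    sx=np.vstack([x0]+[np.array(x0)+np.eye(len(x0))[i]*step[i] for i in range(len(x0))])
    r=minimize(cost,x0,method='Nelder-Mead',options=dict(initial_simplex=sx,xatol=.02,fatol=1e-5,maxiter=400)); return r.x,r.fun
def rack(x):  # x,y,theta,ztop
    c,s=np.cos(x[2]),np.sin(x[2])
    return [(x[0]+c*a-s*b,x[1]+s*a+c*b,z) for a in(-39,39) for b in(-147,147) for z in(x[3]-20,x[3])]
def racc(x):
    c,s=np.cos(x[2]),np.sin(x[2])
    return rack(x)+[(x[0]+c*79-s*b,x[1]+s*79+c*b,x[3]-8-dz) for b in(-147,147) for dz in(0,12)]
def cyl(x,zb=20): # x,y,ztop
    return [(x[0]+25*np.cos(a),x[1]+25*np.sin(a),z) for a in np.linspace(0,6.283,40) for z in(zb,x[2])]
E
python3 - <<'E'
from h import *
T0=None
views={}
names=['display_rack']+['tumbler_'+k for k in COL]
for c in ['top','scene']:
    p=vision.capture(c)
    for n in names+['curing_rack']:
        r=vision.regions_of(p,n)
        if r: views.setdefault(n,[]).append((p,None,r[0]['mask'].astype(float))); print(c,n,r[0]['confidence'],r[0]['mask'].sum())
        else: print(c,n,'none')
print(fit(views['display_rack'],rack,[462,214,-.26,20],[8,8,.05,8]))
g={'white':(515,-270),'green':(494,-340),'blue':(560,-134),'terracotta':(543,-208)}
for k in COL:
    v=views.get('tumbler_'+k)
    if v: print(k,fit(v,lambda x:cyl(x,8),[*g[k],88],[8,8,8]))
# bottle: triangulate cap: top(288,192) scene(284,198)
A=[];b=[]
for c,uv in(('top',(288,192)),('scene',(284,199))):
    p=vision.capture(c);M=c2w(p);d=M[:3,:3]@np.linalg.inv(p['camera_matrix'])@np.r_[uv,1];d/=np.linalg.norm(d);P=np.eye(3)-np.outer(d,d);A.append(P);b.append(P@M[:3,3])
print('bottle',np.linalg.solve(sum(A),sum(b)))
E
```

```text
top display_rack 0.98 3269
top tumbler_white 0.71 447
top tumbler_green 0.74 444
top tumbler_blue 0.9 336
top tumbler_terracotta 0.72 346
top curing_rack 0.58 2773
scene display_rack 0.94 2878
scene tumbler_white 0.73 1198
scene tumbler_green 0.84 1359
scene tumbler_blue 0.91 1056
scene tumbler_terracotta 0.66 1170
scene curing_rack 0.58 5861
(array([ 4.63996184e+02,  2.25383160e+02, -2.63595354e-01,  1.91536115e+01]), np.float64(0.10041636391079384))
white (array([ 512.38786222, -268.65550323,   86.06879094]), np.float64(0.2520294714114259))
green (array([ 494.94852256, -330.56606979,   84.43761236]), np.float64(0.30039870411900016))
blue (array([ 555.77795177, -120.51089696,   83.18510984]), np.float64(0.28282669128257365))
terracotta (array([ 539.85351904, -199.21616571,   82.9786762 ]), np.float64(0.3495332227056131))
bottle [575.72694316  -5.05191362 103.03510241]
```

>>> {"fn": "arm_command", "kwargs": {
  "deltas": [
    [0, -0.02, 0, 0],
    [0.05, -0.02, 0, 0],
    [0.05, -0.02, 0, 0],
    [0.05, -0.02, 0, 0],
    [0.05, -0.02, 0, 0]
  ]
}}

```text
time: 2.4
tool_pos: [349.7, 433.7, 330.0]
tcp_rot: [-1.57, -0.0, -0.335]
contact_force: [-0.4, 0.4, -0.3]
grip_width: 91.8
```

>>> {"fn": "arm_command", "kwargs": {
  "deltas": [
    [0.035, 0, -0.032, 0],
    [0.035, 0, -0.032, 0],
    [0.035, 0, -0.032, 0],
    [0.035, 0, -0.032, 0],
    [0.035, 0, -0.032, 0]
  ]
}}

```text
time: 2.9
tool_pos: [461.4, 224.0, 329.1]
tcp_rot: [-1.57, -0.0, -0.336]
contact_force: [1.2, 1.1, 0.1]
grip_width: 91.7
```

>>> {"fn": "arm_command", "kwargs": {
  "deltas": [
    [0, 0, 0, 8.59],
    [0, 0, 0, 8.59],
    [0, 0, 0, 8.59],
    [0, 0, 0, 8.59],
    [0, 0, 0, 8.59]
  ]
}}

```text
time: 3.4
tool_pos: [460.8, 225.7, 329.0]
tcp_rot: [-1.571, 0.0, -1.092]
contact_force: [0.0, 0.1, -0.3]
grip_width: 91.7
```

>>> {"fn": "arm_command", "kwargs": {
  "deltas": [
    [0, 0, 0, 8.59],
    [0, 0, 0, 8.59],
    [0, 0, 0, 8.59],
    [0, 0, 0, 8.59],
    [0, 0, 0, 8.59]
  ]
}}

```text
time: 3.9
tool_pos: [460.8, 225.8, 329.0]
tcp_rot: [-1.571, -0.0, -1.841]
contact_force: [0.1, -0.5, 0.2]
grip_width: 91.8
```

```bash
python3 - <<'E'
from h import *
o,T=obs(); p=vision.capture('wrist'); save(p,'w1'); print(o['tool_pos'],o['tcp_rot'],o['joint_positions']); print(p['mount'].round(2).tolist(), p['camera_matrix'][0])
r=vision.regions_of(p,'display_rack'); print(len(r) and (r[0]['confidence'],r[0]['mask'].sum()))
print(rend and [proj(p,x,T).round() for x in rack([464,225.4,-.264,20])])
E
```

```text
[460.76599293 225.77455167 328.95167022] [-1.57089638e+00 -6.86811335e-06 -1.84119262e+00] [3.06132092e-01 2.63661753e-01 1.37616964e+00 4.89003408e-05
 1.50184888e+00 5.76525011e-01]
[[-0.0, 0.96, 0.27, -72.93], [-0.0, -0.27, 0.96, -150.9], [1.0, -0.0, 0.0, 0.55], [0.0, 0.0, 0.0, 1.0]] [360.7770649    0.         276.23193791]
(0.59, np.int64(14286))
[array([252., 262.]), array([251., 268.]), array([246.,  41.]), array([244.,  38.]), array([306., 262.]), array([307., 268.]), array([309.,  41.]), array([311.,  38.])]
```

View pics/w1.png

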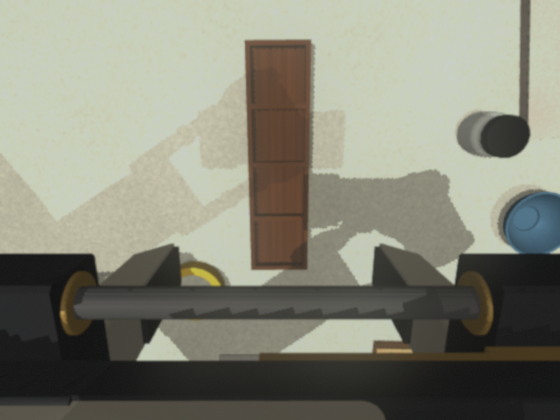

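The wrist view shows the dark rack with corners at (247,40), (312,40), (251,269) and (307,269). That is within 2–3 px of what the rack fit predicted. Next I look at the curing rack.

>>> {"fn": "arm_command", "kwargs": {
  "deltas": [
    [0.042, 0, 0.019, 0],
    [0.042, 0, 0.019, 0],
    [0.042, 0, 0.019, 0],
    [0.042, 0, 0.019, 0],
    [0.042, 0, 0.019, 0]
  ]
}}

```text
time: 4.5
tool_pos: [497.6, -3.5, 329.1]
tcp_rot: [-1.57, 0.0, -1.83]
contact_force: [1.1, 0.3, 0.1]
grip_width: 92.0
```

>>> {"fn": "arm_command", "kwargs": {
  "deltas": [
    [0.042, 0, 0.019, 0],
    [0.042, 0, 0.019, 0],
    [0.042, 0, 0.019, 0],
    [0.042, 0, 0.019, 0],
    [0.042, 0, 0.019, 0]
  ]
}}

```text
time: 5.0
tool_pos: [534.5, -231.2, 329.0]
tcp_rot: [-1.571, 0.0, -1.83]
contact_force: [0.7, -0.4, 0.2]
grip_width: 91.6
```

>>> {"fn": "arm_command", "kwargs": {
  "deltas": [
    [0, 0, 0, 0],
    [0, 0, 0, 0]
  ]
}}

```text
time: 5.2
tool_pos: [534.3, -230.0, 328.3]
tcp_rot: [-1.572, 0.001, -1.834]
contact_force: [0.3, -0.1, -0.2]
grip_width: 91.8
```

```bash
python3 - <<'E'
from h import *
o,T=obs(); p=vision.capture('wrist'); save(p,'w2'); print(o['tool_pos'],o['tcp_rot'],o['joint_positions'])
M=c2w(p,T)
for n in ['tumbler_'+k for k in COL]+['chip_'+k for k in COL]+['curing_rack']:
    f=vision.find_in(p,n); r=vision.regions_of(p,n)
    print(n,[(ap(M,d['xyz']).round(1).tolist(),round(d['confidence'],2)) for d in f[:1]], r and (r[0]['confidence'],r[0]['mask'].sum(),cv2.minAreaRect(np.argwhere(r[0]['mask'])[:,::-1].astype(np.float32))))
np.savez('w2.npz',T=T,mount=p['mount'],camera_matrix=p['camera_matrix'])
E
```

```text
[ 534.28919711 -229.96979674  328.29900135] [-1.57194517e+00  8.15990799e-04 -1.83392603e+00] [-5.38432847e-01  4.01736807e-01  1.17938845e+00  4.72981158e-04
  1.56179479e+00 -2.75308188e-01]
tumbler_white [([506.2, -273.1, 60.2], 0.88)] (0.57, np.int64(1882), ((265.5, 204.5), (53.0, 43.0), 90.0))
tumbler_green [([493.2, -340.2, 68.2], 0.78)] (0.63, np.int64(1892), ((266.0862121582031, 255.96554565429688), (54.43531799316406, 41.399024963378906), 86.633544921875))
tumbler_blue [([561.4, -116.1, 31.0], 0.92)] (0.8, np.int64(2049), ((269.2977600097656, 68.12359619140625), (49.39590835571289, 50.98590087890625), 32.0053825378418))
tumbler_terracotta [([535.7, -206.0, 34.4], 0.81)] (0.74, np.int64(1809), ((273.5103454589844, 145.773193359375), (48.33047866821289, 45.995182037353516), 66.03751373291016))
chip_white [] []
chip_green [([550.5, -349.1, 17.8], 0.6)] (0.83, np.int64(360), ((310.5, 246.0), (20.0, 21.0), 90.0))
chip_blue [([613.0, -144.6, 19.8], 0.81)] (0.79, np.int64(443), ((321.0, 79.5), (23.0, 22.0), 90.0))
chip_terracotta [([593.8, -215.2, 17.5], 0.79)] (0.64, np.int64(435), ((318.5, 140.0), (22.0, 23.0), 90.0))
curing_rack [([562.2, -208.3, 9.0], 0.88)] (0.67, np.int64(12203), ((287.3084716796875, 157.46945190429688), (98.45482635498047, 229.36053466796875), 1.4688007831573486))
```

View pics/w2.png

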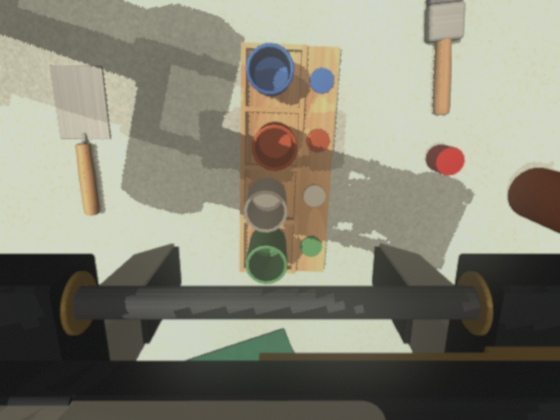

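The wrist view shows the rims at blue (270,69), terracotta (275,146), white (266,211) and green (267,265). The chips sit at (321,80), (318,140), (314,196) and (311,246).

```bash
python3 - <<'E'
from h import *
d=dict(np.load('w2.npz')); T=d['T']; M=T@d['mount']; Ki=np.linalg.inv(d['camera_matrix'])
def bp(u,v,z):
    r=M[:3,:3]@Ki@[u,v,1]; c=M[:3,3]; return (c+r*(z-c[2])/r[2])[:2]
im=cv2.imread('pics/w2.png'); 
ch=np.array([bp(*q,17) for q in[(321,79.5),(318.5,140),(314.5,196),(310.5,246)]])
s=np.array([108,36,-36,-108.]); yv=(ch*s[:,None]).sum(0)/(s**2).sum(); th=np.arctan2(-yv[0],yv[1]); ex=np.array([np.cos(th),np.sin(th)]); ey=np.array([-ex[1],ex[0]])
o=ch.mean(0)-59*ex; print('rack',o,th,np.linalg.norm(yv))
for n,q,k in zip(['blue','terr','white','green'],[(270,69),(275,146),(266,211),(267,265)],s):
    w=bp(*q,88); print(n,w.round(1),'off bay',np.round([(w-o)@ex,(w-o)@ey-k],1),'tool',(T[:3,:3].T@np.r_[w-T[:2,3],0]).round(1))
# refine display from w1 corners z=20, TCP pose of that moment
T1=np.eye(4);T1[:3,:3]=R.from_euler('xyz',[-1.5709,0,-1.84119]).as_matrix();T1[:3,3]=[460.77,225.77,328.95];M=T1@d['mount']
c=np.array([bp(*q,20) for q in[(246,40),(312,40),(307.5,269),(250.5,269)]]); print('disp',c.mean(0),np.linalg.norm(c[0]-c[3]),np.linalg.norm(c[0]-c[1])); e=c[0]+c[1]-c[2]-c[3]; print(np.arctan2(-e[0],e[1]))
E
```

```text
rack [ 526.05448917 -232.35208285] -0.296784628987639 1.0026074403952174
blue [ 556.5 -124.5] off bay [-2.4  4.1] tool [-1.076e+02  1.000e-01 -6.000e+00]
terr [ 541.2 -200.8] off bay [ 5.2 -1.4] tool [-29.9   0.   -0.9]
white [ 512.3 -268.6] off bay [-2.6 -2.6] tool [ 43.   -0.  -11.2]
green [ 495.6 -333. ] off bay [0.3 2.9] tool [ 1.095e+02 -1.000e-01 -1.050e+01]
disp [464.47080624 223.4387086 ] 293.1881149279306 77.3000956491558
-0.2682937962928392
```

>>> {"fn": "arm_command", "kwargs": {
  "deltas": [
    [-0.022, 0.03, -0.001, 0],
    [-0.022, 0.03, -0.001, 0],
    [-0.022, 0.03, -0.001, 0],
    [-0.022, 0.03, -0.001, 0],
    [-0.021, 0.03, -0.002, 0]
  ]
}}

```text
time: 6.65
tool_pos: [557.4, -121.6, 178.0]
tcp_rot: [-1.57, 0.0, -1.835]
contact_force: [-0.0, 0.1, -0.4]
grip_width: 91.6
```

>>> {"fn": "arm_command", "kwargs": {
  "deltas": [
    [0, 0.01, 0, 0],
    [0, 0, 0, 0]
  ]
}}

```text
time: 6.85
tool_pos: [556.6, -122.2, 167.7]
tcp_rot: [-1.574, 0.0, -1.834]
contact_force: [0.6, -0.4, 1.2]
grip_width: 91.9
```

```bash
python3 - <<'E'
from h import *
o,T=obs(); p=vision.capture('wrist'); save(p,'w3'); print(o['tool_pos'],o['tcp_rot'])
for g in ([556.2,-123.5,88],[540.5,-200.5,88]): print(proj(p,np.array(g),T))
E
```

```text
[ 556.57760894 -122.21962502  167.70925526] [-1.57373887e+00  9.84760319e-07 -1.83402011e+00]
[275.63030419 219.30330289]
[282.35338263 321.56689522]
```

View pics/w3.png

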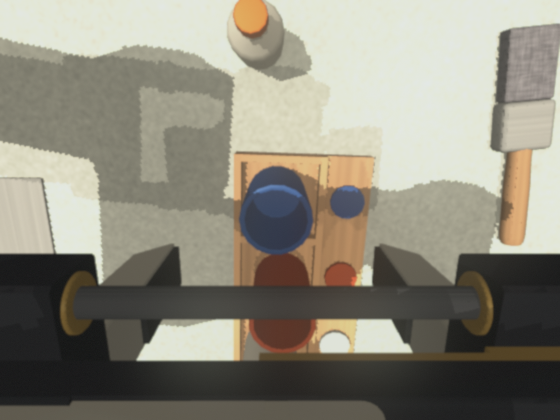

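The blue rim is centred at about (276,218), against a prediction of (275.6,219.3), so the estimate holds. I descend, grip and lift a little.

>>> {"fn": "arm_command", "kwargs": {
  "deltas": [
    [0.001, 0.03, 0, 0],
    [0, 0.03, 0, 0],
    [0, 0.03, 0, 0],
    [0, 0.02, 0, 0],
    [0, 0.006, 0, 0]
  ]
}}

```text
time: 7.4
tool_pos: [556.8, -124.6, 52.4]
tcp_rot: [-1.572, -0.0, -1.836]
contact_force: [0.0, 0.2, 0.0]
grip_width: 91.7
```

>>> {"fn": "arm_command", "kwargs": {
  "deltas": [
    [0, 0, 0, 0],
    [0, 0, 0, 0],
    [0, 0, 0, 0],
    [0, 0, 0, 0],
    [0, 0, 0, 0]
  ],
  "claw": 255
}}

```text
time: 7.9
tool_pos: [557.3, -123.5, 53.7]
tcp_rot: [-1.57, -0.0, -1.835]
contact_force: [-1.3, -0.6, 0.3]
grip_width: 56.4
```

>>> {"fn": "arm_command", "kwargs": {
  "deltas": [
    [0, 0, 0, 0],
    [0, 0, 0, 0],
    [0, 0, 0, 0]
  ]
}}

```text
time: 8.2
tool_pos: [556.9, -123.3, 53.3]
tcp_rot: [-1.571, 0.0, -1.835]
contact_force: [-1.6, 1.4, 4.9]
grip_width: 48.7
```

>>> {"fn": "arm_command", "kwargs": {
  "deltas": [
    [0, -0.01, 0, 0],
    [0, -0.03, 0, 0],
    [0, -0.04, 0, 0],
    [0, -0.04, 0, 0],
    [0, -0.03, 0, 0]
  ]
}}

```text
time: 8.7
tool_pos: [557.3, -123.6, 205.9]
tcp_rot: [-1.568, -0.0, -1.835]
contact_force: [0.7, -0.6, -1.7]
grip_width: 48.4
```

>>> {"fn": "arm_command", "kwargs": {
  "deltas": [
    [-0.012, 0, -0.01, 0],
    [-0.024, 0, -0.02, 0],
    [-0.024, 0, -0.022, 0],
    [-0.024, 0, -0.022, 0],
    [-0.024, 0, -0.022, 0]
  ]
}}

```text
time: 9.2
tool_pos: [490.7, 7.4, 202.0]
tcp_rot: [-1.573, 0.0, -1.835]
contact_force: [-0.4, 0.6, -0.8]
grip_width: 48.3
```

>>> {"fn": "arm_command", "kwargs": {
  "deltas": [
    [-0.024, 0, -0.022, 0],
    [-0.024, 0, -0.022, 0],
    [-0.024, 0, -0.02, 0],
    [-0.014, 0, -0.014, 0],
    [-0.009, 0, -0.006, 0]
  ]
}}

```text
time: 9.7
tool_pos: [434.2, 121.0, 202.3]
tcp_rot: [-1.573, -0.0, -1.833]
contact_force: [1.2, 0.2, -1.9]
grip_width: 48.5
```

>>> {"fn": "arm_command", "kwargs": {
  "deltas": [
    [0, 0, 0, 0],
    [0, 0, 0, 0]
  ]
}}

```text
time: 9.9
tool_pos: [436.4, 119.2, 202.8]
tcp_rot: [-1.571, -0.0, -1.835]
contact_force: [-0.2, -0.5, -1.2]
grip_width: 48.7
```

```bash
python3 - <<'E'
from h import *
o,T=obs(); p=vision.capture('wrist'); save(p,'w4'); print(o['tool_pos'],o['tcp_rot'],o['contact_force'])
print([proj(p,x,T).round() for x in rack([464.3,224.2,-.266,20])[1::2]])
E
```

```text
[436.37597128 119.20289965 202.75744522] [-1.57082979e+00 -3.23960309e-04 -1.83475179e+00] [-0.21873437 -0.48867948 -1.20447972]
[array([235., 223.]), array([ 223., -149.]), array([315., 223.]), array([ 327., -149.])]
```

View pics/w4.png

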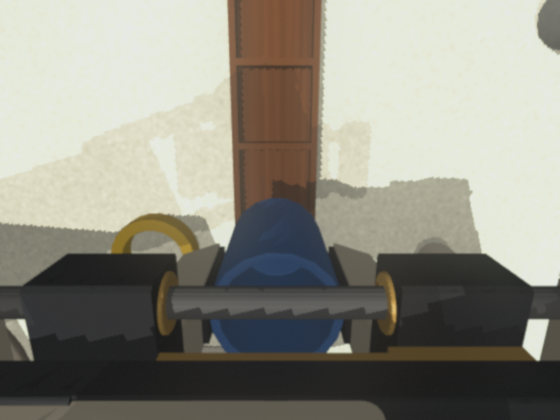

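```bash
python3 - <<'E'
from h import *
o,T=obs(); p=vision.capture('wrist'); th=-.266
for y in (-72,0):
  for a in (-36,36): print(y,a,proj(p,np.array([464.3+np.cos(th)*a-np.sin(th)*y,224.2+np.sin(th)*a+np.cos(th)*y,20]),T).round(1))
E
```

```text
-72 -36 [235.3 145. ]
-72 36 [313.8 145.1]
0 -36 [232.8  60.8]
0 36 [316.3  60.9]
```

The wrist view shows the bay dividers at about rows 146 and 65, against predictions of 145 and 61. The alignment is within a few mm, so I lower.

>>> {"fn": "arm_command", "kwargs": {
  "deltas": [
    [0, 0.02, 0, 0],
    [0, 0.04, 0, 0],
    [0, 0.04, 0, 0],
    [0, 0.03, 0, 0],
    [0, 0.01, 0, 0]
  ]
}}

```text
time: 10.5
tool_pos: [434.8, 118.5, 60.4]
tcp_rot: [-1.576, -0.002, -1.836]
contact_force: [0.3, -0.9, -2.0]
grip_width: 48.8
```

>>> {"fn": "arm_command", "kwargs": {
  "deltas": [
    [0, 0.003, 0, 0],
    [0, 0.002, 0, 0],
    [0, 0.002, 0, 0],
    [0, 0.001, 0, 0],
    [0, 0, 0, 0]
  ]
}}

```text
time: 11.0
tool_pos: [436.6, 119.6, 55.6]
tcp_rot: [-1.569, 0.001, -1.835]
contact_force: [-0.7, 0.3, -2.3]
grip_width: 49.0
```

>>> {"fn": "arm_command", "kwargs": {
  "deltas": [
    [0, 0.001, 0, 0],
    [0, 0.001, 0, 0],
    [0, 0, 0, 0]
  ]
}}

```text
time: 11.3
tool_pos: [436.4, 119.6, 53.3]
tcp_rot: [-1.57, 0.0, -1.835]
contact_force: [-0.3, 0.2, 2.4]
grip_width: 48.5
```

>>> {"fn": "arm_command", "kwargs": {
  "deltas": [
    [0, 0.001, 0, 0],
    [0, 0, 0, 0],
    [0, 0, 0, 0]
  ]
}}

```text
time: 11.6
tool_pos: [436.4, 119.6, 53.2]
tcp_rot: [-1.57, 0.0, -1.835]
contact_force: [-4.7, -0.1, 15.4]
grip_width: 48.7
```

>>> {"fn": "arm_command", "kwargs": {
  "deltas": [
    [0, -0.001, 0, 0],
    [0, 0, 0, 0],
    [0, 0, 0, 0],
    [0, 0, 0, 0],
    [0, 0, 0, 0]
  ],
  "claw": 0
}}

```text
time: 12.1
tool_pos: [436.2, 119.5, 52.8]
tcp_rot: [-1.571, -0.0, -1.835]
contact_force: [0.1, 0.4, 0.7]
grip_width: 84.0
```

>>> {"fn": "arm_command", "kwargs": {
  "deltas": [
    [0, 0, 0, 0],
    [0, 0, 0, 0],
    [0, 0, 0, 0]
  ]
}}

```text
time: 12.4
tool_pos: [436.2, 119.5, 53.0]
tcp_rot: [-1.571, 0.0, -1.835]
contact_force: [0.2, 0.7, -0.2]
grip_width: 91.8
```

>>> {"fn": "arm_command", "kwargs": {
  "deltas": [
    [0, -0.01, 0, 0],
    [0, -0.03, 0, 0],
    [0, -0.04, 0, 0],
    [0, -0.04, 0, 0],
    [0, -0.03, 0, 0]
  ]
}}

```text
time: 12.9
tool_pos: [436.5, 119.6, 206.2]
tcp_rot: [-1.568, 0.001, -1.835]
contact_force: [0.0, 0.5, 0.2]
grip_width: 91.5
```

>>> {"fn": "arm_command", "kwargs": {
  "deltas": [
    [0.014, 0, 0.009, 0],
    [0.03, 0, 0.02, 0],
    [0.033, 0, 0.021, 0],
    [0.033, 0, 0.021, 0],
    [0.033, 0, 0.021, 0]
  ]
}}

```text
time: 13.4
tool_pos: [487.8, -44.0, 203.9]
tcp_rot: [-1.57, 0.0, -1.835]
contact_force: [-0.2, 0.3, 0.1]
grip_width: 91.7
```

>>> {"fn": "arm_command", "kwargs": {
  "deltas": [
    [0.033, 0, 0.022, 0],
    [0.033, 0, 0.022, 0],
    [0.033, 0, 0.022, 0],
    [0.025, 0, 0.016, 0],
    [0.015, 0, 0.01, 0]
  ]
}}

```text
time: 13.9
tool_pos: [540.4, -203.1, 203.5]
tcp_rot: [-1.57, -0.0, -1.837]
contact_force: [0.4, 0.3, 0.7]
grip_width: 91.9
```

>>> {"fn": "arm_command", "kwargs": {
  "deltas": [
    [0, 0, 0, 0],
    [0, 0, 0, 0]
  ]
}}

```text
time: 14.1
tool_pos: [539.8, -200.5, 203.2]
tcp_rot: [-1.571, 0.001, -1.836]
contact_force: [-0.5, 0.0, 0.4]
grip_width: 91.8
```

```bash
cat >> h.py <<'E'
def check(names,fn):
    o,T=obs(); p=vision.capture('wrist'); save(p,fn); print(o['tool_pos'],o['grip_width'])
    for n,g in names:
        f=vision.find_in(p,n); print(n,'pred px',proj(p,np.array([*g,88]),T).round(), f and (ap(c2w(p,T),f[0]['xyz']).round(1),round(f[0]['confidence'],2)))
        d=np.r_[np.array(g)-T[:2,3],0]; print(' tool delta',(T[:3,:3].T@d).round(1))
E
python3 - <<'E'
from h import *
check([('tumbler_terracotta',(540.5,-200.5)),('tumbler_white',(512.3,-268.6))],'w5')
E
```

```text
[ 539.79712239 -200.45642137  203.18998769] 91.77291803438355
tumbler_terracotta pred px [276. 203.] []
 tool delta [-0.1 -0.   0.7]
tumbler_white pred px [265. 289.] (array([ 512.5, -253. ,   52.3]), 0.58)
 tool delta [73.  -0.  -8.7]
```

View pics/w5.png

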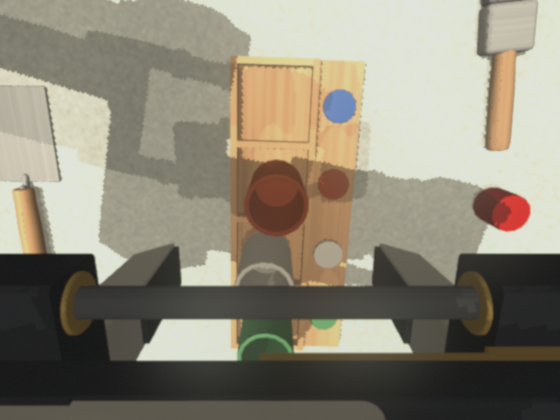

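The blue bay is empty, and the terracotta rim at (277,203) matches its prediction. I grasp and carry it.

>>> {"fn": "arm_command", "kwargs": {
  "deltas": [
    [0, 0.02, 0.001, 0],
    [0, 0.04, 0, 0],
    [0, 0.04, 0, 0],
    [0, 0.04, 0, 0],
    [0, 0.01, 0, 0]
  ]
}}

```text
time: 14.75
tool_pos: [538.6, -198.8, 49.4]
tcp_rot: [-1.578, 0.002, -1.834]
contact_force: [-0.6, -0.1, 0.4]
grip_width: 92.0
```

>>> {"fn": "arm_command", "kwargs": {
  "deltas": [
    [0, 0, 0, 0],
    [0, 0, 0, 0],
    [0, 0, 0, 0],
    [0, 0, 0, 0],
    [0, 0, 0, 0]
  ],
  "claw": 255
}}

```text
time: 15.25
tool_pos: [541.6, -201.3, 54.1]
tcp_rot: [-1.569, -0.0, -1.835]
contact_force: [-0.1, 0.2, 0.1]
grip_width: 56.4
```

>>> {"fn": "arm_command", "kwargs": {
  "deltas": [
    [0, 0, 0, 0],
    [0, 0, 0, 0],
    [0, 0, 0, 0],
    [0, 0, 0, 0]
  ]
}}

```text
time: 15.65
tool_pos: [541.2, -201.1, 53.6]
tcp_rot: [-1.57, -0.0, -1.835]
contact_force: [-1.3, 0.3, 6.7]
grip_width: 48.9
```

>>> {"fn": "arm_command", "kwargs": {
  "deltas": [
    [0, -0.01, 0, 0],
    [0, -0.03, 0, 0],
    [0, -0.04, 0, 0],
    [0, -0.04, 0, 0],
    [0, -0.03, 0, 0]
  ]
}}

```text
time: 16.15
tool_pos: [541.5, -201.2, 206.0]
tcp_rot: [-1.568, -0.0, -1.835]
contact_force: [1.2, -0.6, -0.4]
grip_width: 48.5
```

>>> {"fn": "arm_command", "kwargs": {
  "deltas": [
    [-0.015, 0, -0.008, 0],
    [-0.028, 0, -0.015, 0],
    [-0.033, 0, -0.017, 0],
    [-0.033, 0, -0.017, 0],
    [-0.033, 0, -0.017, 0]
  ]
}}

```text
time: 16.65
tool_pos: [505.3, -42.6, 202.0]
tcp_rot: [-1.573, 0.0, -1.835]
contact_force: [-0.0, 0.1, -1.2]
grip_width: 48.8
```

>>> {"fn": "arm_command", "kwargs": {
  "deltas": [
    [-0.033, 0, -0.017, 0],
    [-0.033, 0, -0.017, 0],
    [-0.033, 0, -0.017, 0],
    [-0.033, 0, -0.017, 0],
    [-0.03, 0, -0.016, 0]
  ]
}}

```text
time: 17.15
tool_pos: [466.3, 135.6, 202.2]
tcp_rot: [-1.573, -0.0, -1.835]
contact_force: [1.0, 0.9, -2.1]
grip_width: 48.3
```

>>> {"fn": "arm_command", "kwargs": {
  "deltas": [
    [-0.03, 0, -0.016, 0],
    [-0.015, 0, -0.008, 0],
    [-0.006, 0, -0.003, 0],
    [0, 0, 0, 0],
    [0, 0, 0, 0]
  ]
}}

```text
time: 17.65
tool_pos: [455.1, 189.4, 202.7]
tcp_rot: [-1.571, -0.001, -1.835]
contact_force: [0.0, 0.7, -0.9]
grip_width: 48.4
```

```bash
python3 - <<'E'
from h import *
check([('tumbler_terracotta',(454.8,189.5))],'w6')
E
```

```text
[455.13095649 189.35359519 202.65026759] 48.40017891713568
tumbler_terracotta pred px [275. 203.] (array([459.1, 197.4, 224. ]), 0.6)
 tool delta [-0.1  0.  -0.4]
```

View pics/w6.png

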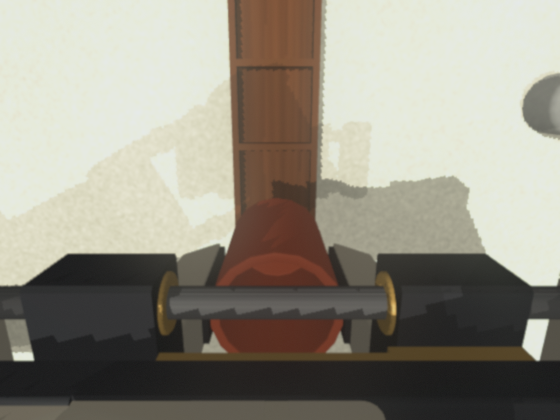

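The terracotta tumbler sits over its bay with the same relative view as blue (divider at row 146). I lower it the same way.

>>> {"fn": "arm_command", "kwargs": {
  "deltas": [
    [0, 0.02, 0, 0],
    [0, 0.04, 0, 0],
    [0, 0.04, 0, 0],
    [0, 0.03, 0, 0],
    [0, 0.01, 0, 0]
  ]
}}

```text
time: 18.25
tool_pos: [453.7, 188.7, 60.3]
tcp_rot: [-1.575, -0.003, -1.836]
contact_force: [0.2, -0.6, -0.4]
grip_width: 48.5
```

>>> {"fn": "arm_command", "kwargs": {
  "deltas": [
    [0, 0.003, 0, 0],
    [0, 0.003, 0, 0],
    [0, 0.002, 0, 0],
    [0, 0.001, 0, 0],
    [0, 0, 0, 0]
  ]
}}

```text
time: 18.75
tool_pos: [455.7, 190.1, 54.7]
tcp_rot: [-1.57, 0.001, -1.835]
contact_force: [-1.2, 0.2, -0.8]
grip_width: 48.5
```

>>> {"fn": "arm_command", "kwargs": {
  "deltas": [
    [0, 0, 0, 0]
  ]
}}

```text
time: 18.85
tool_pos: [455.5, 190.1, 54.5]
tcp_rot: [-1.57, 0.001, -1.835]
contact_force: [0.5, 0.5, -0.4]
grip_width: 48.6
```

>>> {"fn": "arm_command", "kwargs": {
  "deltas": [
    [0, 0.001, 0, 0],
    [0, 0, 0, 0],
    [0, 0, 0, 0]
  ]
}}

```text
time: 19.15
tool_pos: [455.6, 190.1, 53.6]
tcp_rot: [-1.57, 0.001, -1.835]
contact_force: [-1.3, 0.5, 5.6]
grip_width: 48.7
```

>>> {"fn": "arm_command", "kwargs": {
  "deltas": [
    [0, 0.0005, 0, 0],
    [0, 0, 0, 0],
    [0, 0, 0, 0]
  ]
}}

```text
time: 19.45
tool_pos: [455.6, 190.2, 53.6]
tcp_rot: [-1.57, 0.001, -1.835]
contact_force: [-2.8, -0.5, 11.1]
grip_width: 48.9
```

>>> {"fn": "arm_command", "kwargs": {
  "deltas": [
    [0, -0.0005, 0, 0],
    [0, 0, 0, 0],
    [0, 0, 0, 0],
    [0, 0, 0, 0],
    [0, 0, 0, 0]
  ],
  "claw": 0
}}

```text
time: 19.95
tool_pos: [455.2, 190.0, 52.8]
tcp_rot: [-1.571, -0.0, -1.835]
contact_force: [-0.3, -0.4, -0.3]
grip_width: 83.9
```

>>> {"fn": "arm_command", "kwargs": {
  "deltas": [
    [0, 0, 0, 0],
    [0, 0, 0, 0],
    [0, 0, 0, 0]
  ]
}}

```text
time: 20.25
tool_pos: [455.3, 190.0, 53.0]
tcp_rot: [-1.571, 0.0, -1.835]
contact_force: [-0.6, -0.8, -0.6]
grip_width: 91.8
```

>>> {"fn": "arm_command", "kwargs": {
  "deltas": [
    [0, -0.01, 0, 0],
    [0, -0.03, 0, 0],
    [0, -0.04, 0, 0],
    [0, -0.04, 0, 0],
    [0, -0.03, 0, 0]
  ]
}}

```text
time: 20.75
tool_pos: [455.7, 190.1, 206.4]
tcp_rot: [-1.568, 0.002, -1.835]
contact_force: [1.1, 1.1, -1.5]
grip_width: 91.9
```

>>> {"fn": "arm_command", "kwargs": {
  "deltas": [
    [0.016, 0, 0.006, 0],
    [0.03, 0, 0.012, 0],
    [0.036, 0, 0.015, 0],
    [0.036, 0, 0.015, 0],
    [0.036, 0, 0.015, 0]
  ]
}}

```text
time: 21.25
tool_pos: [475.8, 23.5, 203.9]
tcp_rot: [-1.57, 0.0, -1.835]
contact_force: [0.3, -0.1, 0.2]
grip_width: 91.5
```

>>> {"fn": "arm_command", "kwargs": {
  "deltas": [
    [0.036, 0, 0.015, 0],
    [0.036, 0, 0.015, 0],
    [0.036, 0, 0.015, 0],
    [0.036, 0, 0.015, 0],
    [0.036, 0, 0.015, 0]
  ]
}}

```text
time: 21.75
tool_pos: [501.1, -170.1, 203.9]
tcp_rot: [-1.57, 0.0, -1.835]
contact_force: [0.6, 0.2, -0.1]
grip_width: 91.7
```

>>> {"fn": "arm_command", "kwargs": {
  "deltas": [
    [0.036, 0, 0.014, 0],
    [0.03, 0, 0.012, 0],
    [0.018, 0, 0.007, 0],
    [0.01, 0, 0.003, 0],
    [0, 0, 0, 0]
  ]
}}

```text
time: 22.25
tool_pos: [511.2, -269.4, 203.2]
tcp_rot: [-1.571, 0.0, -1.836]
contact_force: [-0.7, -0.1, -0.3]
grip_width: 91.8
```

>>> {"fn": "arm_command", "kwargs": {
  "deltas": [
    [0, 0, 0, 0]
  ]
}}

```text
time: 22.35
tool_pos: [511.3, -267.7, 203.2]
tcp_rot: [-1.571, 0.001, -1.835]
contact_force: [-0.7, 0.1, 0.5]
grip_width: 92.0
```

```bash
python3 - <<'E'
from h import *
check([('tumbler_white',(512.3,-268.6)),('tumbler_green',(495.5,-332))],'w7')
E
```

```text
[ 511.31286545 -267.72002313  203.17709228] 92.03000835901061
tumbler_white pred px [277. 204.] (array([ 508.1, -276.4,   62.8]), 0.88)
 tool delta [ 0.6 -0.   1.2]
tumbler_green pred px [277. 282.] (array([ 499. , -320.5,   57.7]), 0.7)
 tool delta [66.2 -0.   1.5]
```

View pics/w7.png

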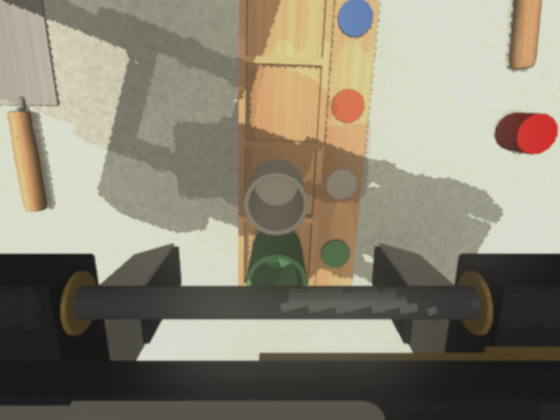

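The white rim at (276,204) matches its prediction. I grasp it.

>>> {"fn": "arm_command", "kwargs": {
  "deltas": [
    [0, 0.02, 0.001, 0],
    [0, 0.04, 0, 0],
    [0, 0.04, 0, 0],
    [0, 0.04, 0, 0],
    [0, 0.01, 0, 0]
  ]
}}

```text
time: 23.0
tool_pos: [510.3, -266.4, 49.2]
tcp_rot: [-1.578, 0.003, -1.834]
contact_force: [-0.7, 0.1, 0.2]
grip_width: 91.8
```

>>> {"fn": "arm_command", "kwargs": {
  "deltas": [
    [0, 0, 0, 0],
    [0, 0, 0, 0],
    [0, 0, 0, 0],
    [0, 0, 0, 0],
    [0, 0, 0, 0]
  ],
  "claw": 255
}}

```text
time: 23.5
tool_pos: [512.9, -269.2, 54.2]
tcp_rot: [-1.569, -0.001, -1.835]
contact_force: [-0.2, -0.4, -0.3]
grip_width: 56.6
```

>>> {"fn": "arm_command", "kwargs": {
  "deltas": [
    [0, 0, 0, 0],
    [0, 0, 0, 0],
    [0, 0, 0, 0],
    [0, 0, 0, 0]
  ]
}}

```text
time: 23.9
tool_pos: [512.4, -268.8, 53.6]
tcp_rot: [-1.571, -0.0, -1.835]
contact_force: [-2.5, 1.9, 5.8]
grip_width: 48.5
```

>>> {"fn": "arm_command", "kwargs": {
  "deltas": [
    [0, -0.01, 0, 0],
    [0, -0.03, 0, 0],
    [0, -0.04, 0, 0],
    [0, -0.04, 0, 0],
    [0, -0.03, 0, 0]
  ]
}}

```text
time: 24.4
tool_pos: [512.8, -269.1, 206.0]
tcp_rot: [-1.568, -0.001, -1.835]
contact_force: [1.0, 0.8, -1.4]
grip_width: 48.7
```

>>> {"fn": "arm_command", "kwargs": {
  "deltas": [
    [-0.016, 0, -0.006, 0],
    [-0.03, 0, -0.01, 0],
    [-0.036, 0, -0.013, 0],
    [-0.04, 0, -0.014, 0],
    [-0.04, 0, -0.014, 0]
  ]
}}

```text
time: 24.9
tool_pos: [498.5, -95.5, 202.0]
tcp_rot: [-1.573, 0.001, -1.836]
contact_force: [1.0, 0.7, -2.1]
grip_width: 48.3
```

>>> {"fn": "arm_command", "kwargs": {
  "deltas": [
    [-0.04, 0, -0.014, 0],
    [-0.04, 0, -0.014, 0],
    [-0.04, 0, -0.014, 0],
    [-0.04, 0, -0.014, 0],
    [-0.04, 0, -0.014, 0]
  ]
}}

```text
time: 25.4
tool_pos: [482.9, 115.8, 202.2]
tcp_rot: [-1.572, -0.0, -1.835]
contact_force: [0.3, -0.1, -2.7]
grip_width: 48.6
```

>>> {"fn": "arm_command", "kwargs": {
  "deltas": [
    [-0.04, 0, -0.014, 0],
    [-0.036, 0, -0.013, 0],
    [-0.03, 0, -0.01, 0],
    [-0.02, 0, -0.007, 0],
    [-0.011, 0, -0.004, 0]
  ]
}}

```text
time: 25.9
tool_pos: [472.4, 260.3, 202.0]
tcp_rot: [-1.573, -0.001, -1.833]
contact_force: [-0.7, 0.4, -1.7]
grip_width: 48.9
```

>>> {"fn": "arm_command", "kwargs": {
  "deltas": [
    [0, 0, 0, 0],
    [0, 0, 0, 0]
  ]
}}

```text
time: 26.1
tool_pos: [473.5, 257.8, 202.5]
tcp_rot: [-1.571, -0.001, -1.835]
contact_force: [0.3, -0.3, -3.1]
grip_width: 48.5
```

```bash
python3 - <<'E'
from h import *
check([('tumbler_white',(473.8,258.9))],'w8')
E
```

```text
[473.48067491 257.84509063 202.54766322] 48.53286985401906
tumbler_white pred px [276. 202.] (array([470.8, 264.4, 222.7]), 0.94)
 tool delta [-1.1 -0.   0. ]
```

View pics/w8.png

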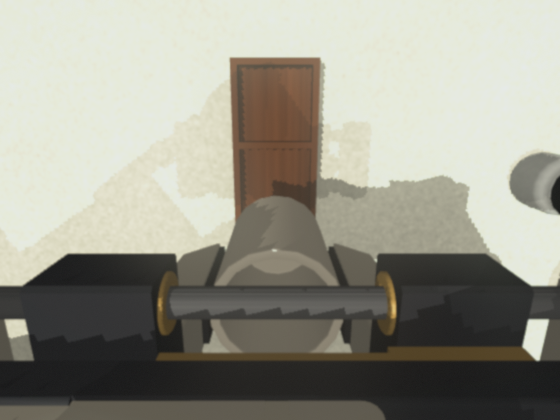

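The white tumbler is over its bay, with the divider at row 144 and the rack end at row 59. I shift 1 mm and lower.

>>> {"fn": "arm_command", "kwargs": {
  "deltas": [
    [-0.001, 0.02, 0, 0],
    [0, 0.04, 0, 0],
    [0, 0.04, 0, 0],
    [0, 0.03, 0, 0],
    [0, 0.01, 0, 0]
  ]
}}

```text
time: 26.7
tool_pos: [472.5, 257.7, 60.2]
tcp_rot: [-1.575, -0.003, -1.837]
contact_force: [-0.7, -0.1, -1.8]
grip_width: 48.8
```

>>> {"fn": "arm_command", "kwargs": {
  "deltas": [
    [0, 0.003, 0, 0],
    [0, 0.003, 0, 0],
    [0, 0.002, 0, 0],
    [0, 0.001, 0, 0],
    [0, 0, 0, 0]
  ]
}}

```text
time: 27.2
tool_pos: [474.5, 259.7, 54.7]
tcp_rot: [-1.57, 0.001, -1.835]
contact_force: [0.2, -0.5, -1.9]
grip_width: 48.9
```

>>> {"fn": "arm_command", "kwargs": {
  "deltas": [
    [0, 0.001, 0, 0],
    [0, 0, 0, 0],
    [0, 0, 0, 0]
  ]
}}

```text
time: 27.5
tool_pos: [474.5, 259.7, 53.6]
tcp_rot: [-1.57, 0.001, -1.835]
contact_force: [-0.5, 1.0, 2.9]
grip_width: 48.6
```

>>> {"fn": "arm_command", "kwargs": {
  "deltas": [
    [0, 0.0005, 0, 0],
    [0, 0, 0, 0],
    [0, 0, 0, 0]
  ]
}}

```text
time: 27.8
tool_pos: [474.5, 259.8, 53.5]
tcp_rot: [-1.57, 0.001, -1.835]
contact_force: [-1.2, -0.3, 7.7]
grip_width: 48.4
```

>>> {"fn": "arm_command", "kwargs": {
  "deltas": [
    [0, -0.0005, 0, 0],
    [0, 0, 0, 0],
    [0, 0, 0, 0],
    [0, 0, 0, 0],
    [0, 0, 0, 0]
  ],
  "claw": 0
}}

```text
time: 28.3
tool_pos: [474.0, 259.5, 52.9]
tcp_rot: [-1.571, -0.0, -1.835]
contact_force: [-0.4, -0.7, -0.7]
grip_width: 84.0
```

>>> {"fn": "arm_command", "kwargs": {
  "deltas": [
    [0, 0, 0, 0],
    [0, 0, 0, 0],
    [0, 0, 0, 0]
  ]
}}

```text
time: 28.6
tool_pos: [474.1, 259.5, 53.0]
tcp_rot: [-1.571, 0.0, -1.835]
contact_force: [-0.1, -0.5, -1.7]
grip_width: 91.5
```

>>> {"fn": "arm_command", "kwargs": {
  "deltas": [
    [0, -0.01, 0, 0],
    [0, -0.03, 0, 0],
    [0, -0.04, 0, 0],
    [0, -0.04, 0, 0],
    [0, -0.03, 0, 0]
  ]
}}

```text
time: 29.1
tool_pos: [474.5, 259.7, 206.5]
tcp_rot: [-1.568, 0.002, -1.835]
contact_force: [1.5, -0.2, -0.0]
grip_width: 91.8
```

>>> {"fn": "arm_command", "kwargs": {
  "deltas": [
    [0.016, 0, 0.005, 0],
    [0.03, 0, 0.009, 0],
    [0.04, 0, 0.012, 0],
    [0.045, 0, 0.014, 0],
    [0.045, 0, 0.014, 0]
  ]
}}

```text
time: 29.6
tool_pos: [480.0, 74.1, 203.9]
tcp_rot: [-1.57, 0.0, -1.834]
contact_force: [1.1, 0.2, -0.1]
grip_width: 91.9
```

>>> {"fn": "arm_command", "kwargs": {
  "deltas": [
    [0.045, 0, 0.014, 0],
    [0.045, 0, 0.014, 0],
    [0.045, 0, 0.014, 0],
    [0.045, 0, 0.014, 0],
    [0.045, 0, 0.014, 0]
  ]
}}

```text
time: 30.1
tool_pos: [488.8, -161.9, 204.0]
tcp_rot: [-1.57, -0.0, -1.835]
contact_force: [0.5, 1.4, 0.5]
grip_width: 91.7
```

>>> {"fn": "arm_command", "kwargs": {
  "deltas": [
    [0.045, 0, 0.014, 0],
    [0.045, 0, 0.014, 0],
    [0.036, 0, 0.011, 0],
    [0.025, 0, 0.008, 0],
    [0.014, 0, 0.004, 0]
  ]
}}

```text
time: 30.6
tool_pos: [494.8, -334.8, 203.4]
tcp_rot: [-1.57, -0.0, -1.837]
contact_force: [0.7, -0.0, 0.6]
grip_width: 91.7
```

>>> {"fn": "arm_command", "kwargs": {
  "deltas": [
    [0, 0, 0, 0],
    [0, 0, 0, 0]
  ]
}}

```text
time: 30.8
tool_pos: [495.1, -331.5, 203.1]
tcp_rot: [-1.571, 0.001, -1.835]
contact_force: [-0.5, 0.8, -0.5]
grip_width: 92.1
```

```bash
python3 - <<'E'
from h import *
check([('tumbler_green',(495.5,-332.5))],'w9')
E
```

```text
[ 495.14743105 -331.49574512  203.09551589] 92.10918785962427
tumbler_green pred px [276. 205.] (array([ 536.9, -257. ,   10.6]), 0.63)
 tool delta [ 0.9 -0.   0.6]
```

View pics/w9.png

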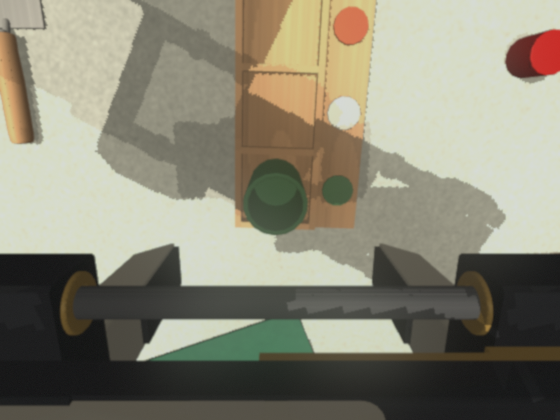

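The green rim at (276,205) matches its prediction. The network's low-confidence answer was something else, so I ignore it. I grasp the tumbler.

>>> {"fn": "arm_command", "kwargs": {
  "deltas": [
    [0, 0.02, 0, 0],
    [0, 0.04, 0, 0],
    [0, 0.04, 0, 0],
    [0, 0.04, 0, 0],
    [0, 0.01, 0, 0]
  ]
}}

```text
time: 31.4
tool_pos: [493.4, -329.4, 49.2]
tcp_rot: [-1.578, 0.004, -1.833]
contact_force: [-0.6, 0.6, -0.3]
grip_width: 92.3
```

>>> {"fn": "arm_command", "kwargs": {
  "deltas": [
    [0, 0, 0, 0],
    [0, 0, 0, 0],
    [0, 0, 0, 0],
    [0, 0, 0, 0],
    [0, 0, 0, 0]
  ],
  "claw": 255
}}

```text
time: 31.9
tool_pos: [495.6, -332.9, 54.2]
tcp_rot: [-1.569, -0.001, -1.835]
contact_force: [0.2, 0.2, -0.2]
grip_width: 56.6
```

>>> {"fn": "arm_command", "kwargs": {
  "deltas": [
    [0, 0, 0, 0],
    [0, 0, 0, 0],
    [0, 0, 0, 0],
    [0, 0, 0, 0]
  ]
}}

```text
time: 32.3
tool_pos: [495.2, -332.7, 53.7]
tcp_rot: [-1.57, -0.0, -1.835]
contact_force: [-2.3, 1.1, 5.8]
grip_width: 49.7
```

>>> {"fn": "arm_command", "kwargs": {
  "deltas": [
    [0, -0.01, 0, 0],
    [0, -0.03, 0, 0],
    [0, -0.04, 0, 0],
    [0, -0.04, 0, 0],
    [0, -0.03, 0, 0]
  ]
}}

```text
time: 32.8
tool_pos: [495.5, -332.8, 205.9]
tcp_rot: [-1.569, -0.001, -1.835]
contact_force: [1.0, 0.0, -1.5]
grip_width: 50.4
```

>>> {"fn": "arm_command", "kwargs": {
  "deltas": [
    [-0.016, 0, -0.004, 0],
    [-0.03, 0, -0.008, 0],
    [-0.04, 0, -0.011, 0],
    [-0.042, 0, -0.0115, 0],
    [-0.042, 0, -0.0115, 0]
  ]
}}

```text
time: 33.3
tool_pos: [494.1, -154.1, 201.9]
tcp_rot: [-1.573, 0.001, -1.836]
contact_force: [0.8, 0.6, -1.4]
grip_width: 50.0
```

>>> {"fn": "arm_command", "kwargs": {
  "deltas": [
    [-0.042, 0, -0.0115, 0],
    [-0.042, 0, -0.0115, 0],
    [-0.042, 0, -0.0115, 0],
    [-0.042, 0, -0.0115, 0],
    [-0.042, 0, -0.0115, 0]
  ]
}}

```text
time: 33.8
tool_pos: [493.2, 63.5, 202.2]
tcp_rot: [-1.573, -0.0, -1.835]
contact_force: [0.4, 0.5, -1.9]
grip_width: 50.0
```

>>> {"fn": "arm_command", "kwargs": {
  "deltas": [
    [-0.042, 0, -0.0115, 0],
    [-0.042, 0, -0.0115, 0],
    [-0.042, 0, -0.0115, 0],
    [-0.042, 0, -0.0115, 0],
    [-0.042, 0, -0.0115, 0]
  ]
}}

```text
time: 34.3
tool_pos: [492.4, 280.9, 202.0]
tcp_rot: [-1.572, -0.001, -1.835]
contact_force: [0.8, -0.4, -1.2]
grip_width: 50.3
```

>>> {"fn": "arm_command", "kwargs": {
  "deltas": [
    [-0.024, 0, -0.007, 0],
    [-0.015, 0, -0.004, 0],
    [-0.009, 0, -0.0025, 0],
    [0, 0, 0, 0],
    [0, 0, 0, 0]
  ]
}}

```text
time: 34.8
tool_pos: [493.4, 327.8, 202.8]
tcp_rot: [-1.571, -0.001, -1.836]
contact_force: [-0.2, 0.4, -2.5]
grip_width: 50.6
```

```bash
python3 - <<'E'
from h import *
check([('tumbler_green',(492.7,328.4))],'w10')
E
```

```text
[493.4095546  327.79415182 202.7862924 ] 50.62435284588167
tumbler_green pred px [274. 203.] (array([495.2, 337. , 226. ]), 0.69)
 tool delta [-0.4 -0.  -0.8]
```

View pics/w10.png

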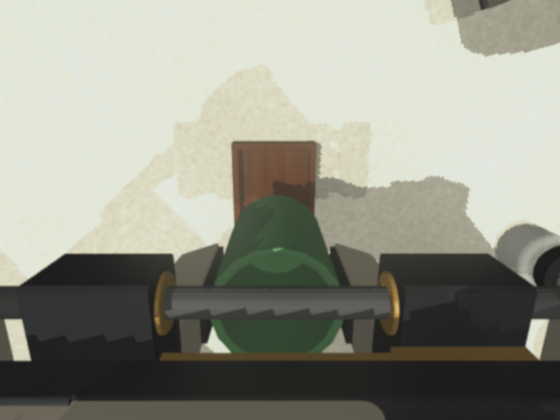

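The green tumbler is centred over the last bay, with the rack end at row 142 as expected. I lower it.

>>> {"fn": "arm_command", "kwargs": {
  "deltas": [
    [0, 0.02, -0.001, 0],
    [0, 0.04, 0, 0],
    [0, 0.04, 0, 0],
    [0, 0.03, 0, 0],
    [0, 0.01, 0, 0]
  ]
}}

```text
time: 35.4
tool_pos: [490.9, 327.2, 60.0]
tcp_rot: [-1.575, -0.004, -1.836]
contact_force: [-0.7, -0.5, -0.7]
grip_width: 50.2
```

>>> {"fn": "arm_command", "kwargs": {
  "deltas": [
    [0, 0.003, 0, 0],
    [0, 0.003, 0, 0],
    [0, 0.002, 0, 0],
    [0, 0.001, 0, 0],
    [0, 0, 0, 0]
  ]
}}

```text
time: 35.9
tool_pos: [492.8, 329.3, 54.8]
tcp_rot: [-1.57, 0.001, -1.835]
contact_force: [-0.7, -0.1, -1.9]
grip_width: 49.7
```

>>> {"fn": "arm_command", "kwargs": {
  "deltas": [
    [0, 0.001, 0, 0],
    [0, 0, 0, 0],
    [0, 0, 0, 0]
  ]
}}

```text
time: 36.2
tool_pos: [492.8, 329.4, 53.7]
tcp_rot: [-1.57, 0.001, -1.835]
contact_force: [-0.4, -0.2, 4.3]
grip_width: 50.2
```

Force shows the floor contact. I press 0.5 mm more, release, rise, and move back out of the view.

>>> {"fn": "arm_command", "kwargs": {
  "deltas": [
    [0, 0.0005, 0, 0],
    [0, 0, 0, 0],
    [0, 0, 0, 0]
  ]
}}

```text
time: 36.5
tool_pos: [492.8, 329.5, 53.7]
tcp_rot: [-1.57, 0.001, -1.835]
contact_force: [-2.8, -0.2, 7.2]
grip_width: 50.0
```

>>> {"fn": "arm_command", "kwargs": {
  "deltas": [
    [0, -0.0005, 0, 0],
    [0, 0, 0, 0],
    [0, 0, 0, 0],
    [0, 0, 0, 0],
    [0, 0, 0, 0]
  ],
  "claw": 0
}}

```text
time: 37.0
tool_pos: [492.3, 329.1, 52.8]
tcp_rot: [-1.571, -0.0, -1.835]
contact_force: [0.1, 0.6, -1.1]
grip_width: 85.3
```

>>> {"fn": "arm_command", "kwargs": {
  "deltas": [
    [0, 0, 0, 0],
    [0, 0, 0, 0],
    [0, 0, 0, 0]
  ]
}}

```text
time: 37.3
tool_pos: [492.4, 329.1, 53.0]
tcp_rot: [-1.571, 0.0, -1.835]
contact_force: [-0.4, -0.0, 0.2]
grip_width: 91.6
```

>>> {"fn": "arm_command", "kwargs": {
  "deltas": [
    [0, -0.01, 0, 0],
    [0, -0.03, 0, 0],
    [0, -0.04, 0, 0],
    [0, -0.04, 0, 0],
    [0, -0.04, 0, 0]
  ]
}}

```text
time: 37.8
tool_pos: [492.2, 329.0, 215.5]
tcp_rot: [-1.57, 0.001, -1.835]
contact_force: [0.4, 1.1, -1.2]
grip_width: 92.1
```

>>> {"fn": "arm_command", "kwargs": {
  "deltas": [
    [0.04, -0.02, 0, 0],
    [0.04, -0.02, 0, 0],
    [0.04, -0.02, 0, 0],
    [0.02, -0.02, 0, 0],
    [0, 0, 0, 0]
  ]
}}

```text
time: 38.3
tool_pos: [456.4, 192.3, 296.8]
tcp_rot: [-1.565, 0.003, -1.838]
contact_force: [0.7, 0.7, -0.2]
grip_width: 92.0
```

```bash
python3 - <<'E'
from h import *
o,T=obs()
th=-.266;ims=[]
for c in('scene','wrist'):
    p=vision.capture(c);ims.append(p['img']);M=c2w(p,T)
    for k,y in zip(['green','white','terracotta','blue'],[108,36,-36,-108]):
        X=[464.3-np.sin(th)*y,224.2+np.cos(th)*y]
        f=vision.find_in(p,'tumbler_'+k); r=vision.regions_of(p,'tumbler_'+k)
        s=''
        if c=='scene' and r: s=fit([(p,None,r[0]['mask'].astype(float))],lambda x:cyl([*x,88],8),X,[6,6])
        print(c,k,'bay',np.round(X),'px',proj(p,np.array([*X,88]),T).round(),f and (ap(M,f[0]['xyz']).round(),round(f[0]['confidence'],2)),s)
a=cv2.resize(ims[0][90:230,200:370],(680,560)); cv2.imwrite('pics/end_s.png',a[:,:,::-1]); cv2.imwrite('pics/end_w.png',ims[1][:,:,::-1])
E
```

```text
scene green bay [493. 328.] px [314. 110.] (array([504., 316.,  66.]), 0.98) (array([493.98302767, 335.45380191]), np.float64(0.23203401842664778))
scene white bay [474. 259.] px [295. 123.] (array([483., 245.,  63.]), 0.91) (array([477.92054433, 261.25658252]), np.float64(0.13016233199511257))
scene terracotta bay [455. 189.] px [276. 136.] (array([458., 174.,  64.]), 0.83) (array([454.83652774, 195.46611607]), np.float64(0.17283822083405634))
scene blue bay [436. 120.] px [254. 150.] (array([444., 106.,  63.]), 0.65) (array([436.92147803, 121.42952613]), np.float64(0.07484650425826897))
wrist green bay [493. 328.] px [273.  27.] (array([499., 332.,  57.]), 0.68) 
wrist white bay [474. 259.] px [273. 109.] (array([474., 256.,  27.]), 0.93) 
wrist terracotta bay [455. 189.] px [274. 183.] (array([457., 181.,  60.]), 0.65) 
wrist blue bay [436. 120.] px [274. 249.] (array([448., 110.,  64.]), 0.9)
```

View pics/end_s.png

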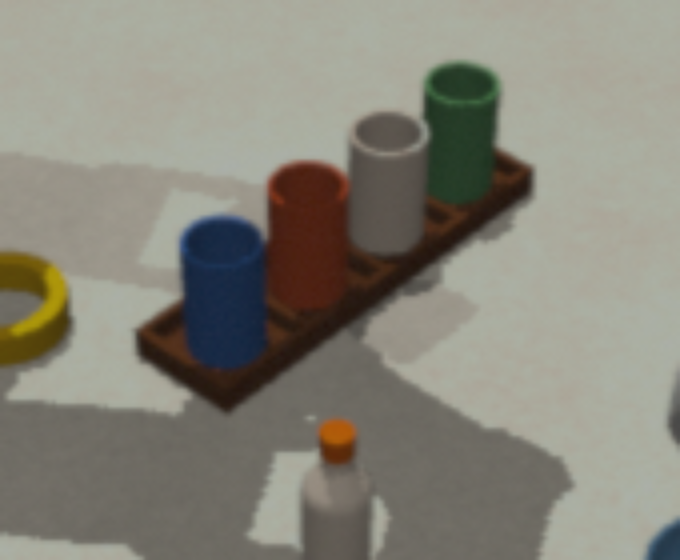

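View pics/end_w.png

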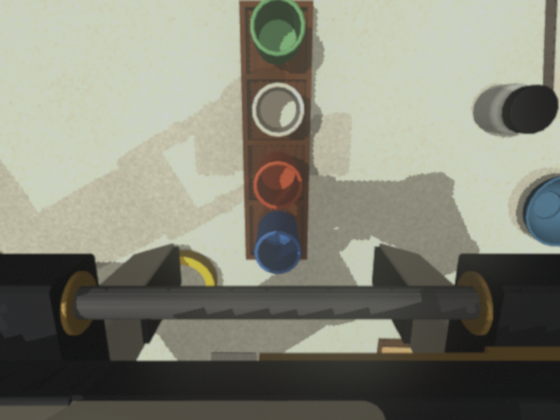

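Both views show all four tumblers upright in their bays, with rims at wrist pixels (277,27), (277,109), (277,184) and (278,251). These are within 4 px of the bay centres, and the order from the left is green, white, terracotta, blue. The arm is clear, so I hand in.

```bash
python3 -c "
from h import *
print(bot.get_obs()['contact_force']); print(job.close_job())"
```

```text
[-0.26497662 -0.14567537  0.5147601 ]
the job is handed in; nothing more can be done
None
```

I moved all four tumblers to the display rack in reverse order, and handed the job in at about 39 s on the robot's clock. From the left they now stand green, white, terracotta, blue. I lowered each one until the wrist force showed it touching the bay floor, and only then let go.

**Last checks:** both the scene and wrist pictures show all four tumblers upright in the right bays. The rims are within 4 px of the bay centres in the wrist view. The arm was clear of everything, with a force reading of about 0.6 N.

**Checks that disagreed:** fitting each tumbler's outline in the scene picture alone put green and terracotta 6–7 mm off centre along the row. Those two fits were poor because neighbouring tumblers hide part of them, and the wrist view did not show the offset. The network also once gave a wrong low-confidence position for the green tumbler, which I ignored.

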